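# Free the red hinge link of the tortilla basket

### The job

Take the orange-handled forked tool from its tray, straddle the basket's spring bar with it from above and push the green collar sideways, away from the red link, until the link drops off the bar into the white dish below. Then let the bar spring back and stand the forked tool upright in its tray again, released. Push the bar only with the forked tool, never with the gripper itself.

Things in the scene. Friction and masses are not known exactly. Their poses are not given: they have to be found in the camera images.
- fork: Forked tool, 110 mm tall, upright on its tines in the tray. Origin: centre of underside, z up. Two tines 10 (x) x 24 (y) x 42 mm, 24 mm apart along x; wood bridge to z 60; orange handle 30 (x) x 22 (y) mm, z 60 to 110: grip its y sides at z 85. Half turn about z is the same. A blue-handled tool with solid foot stands about 110 mm off along the tray; not wanted.
- spring_bar: Steel bar, 9 mm thick, level along its y, on the basket's far side. Origin: on its axis, 125 mm up, at the -y face of the green collar (40 mm disc): push that face to +y. Bare bar for the fork, open from above: y -48 to 0; tine ends go 18 mm below the axis. 3 N starts it, 6 N at the 36 mm stop; link falls by 27 mm: push 31. Springs back. Basket at x -35 mm, its top 105 mm up; x points off it.
- link: Red plastic hinge link, 30 g, 30 x 14 x 64 mm, hanging on the bar's -y end by its 18 mm square eye. Origin: centre of the eye, z up; lower end 49 mm below. It hangs 120 mm above the board, 65 mm from the bar's origin, between two steel plates that rise 12 mm above the bar's axis. Fixed below it: a white dish 94 x 100 mm, floor 24 mm and rim 42 mm up.
- tray: Grey fixed tool tray, 120 mm (x) by 230 mm (y), rim 14 mm high, floor 4 mm thick. Origin: centre of its underside, on the board. The two tools stand at about y +55 and y -55 mm in it, either way round.
Mind the look-alikes: they are no part of the job. What is shaped like the fork but purple or turquoise is not meant. What is meant by the link is not pink, and is the smaller of those in its own colour.

How it is judged:
By the outcome, as a careful person would: the job done as asked, in the order asked, and still so for the second after the job is handed in, with the robot touching nothing.
It also fails if it takes over 51 s, if anything falls off the work surface, if the arm or the gripper's body presses on something with over 40 N, if the wrist force passes 120 N, or if a joint passes its speed limit or range.

### The arm

A 6-joint arm with a two-finger parallel gripper is mounted at the origin on the work surface. World frame = base frame: x ahead of the robot, y to its left, z up, the work surface at z = 0. Lengths are in m, angles in rad, forces in N, time in s.
With the tool pointing down it reaches from about 0.325 to 0.85 m from the base axis. Payload 4.4 kg.
Tool frame: the origin (TCP) lies on the centre line of the jaws, within the pads' length; the fingertips stand ctrl.tip_extent ahead of it and the grasp point (between the pads) lies 6 mm ahead of it (ctrl.tip_extent is the distance from the TCP to the fingertips, in m); z points along the fingers, y is the direction in which the jaws open and shut (so a half turn about z gives the same grasp; the last joint's range is limited). The gripper opens to 94 mm and grips with 3 to 60 N. Pads are 16 mm wide; open, the fingers measure 119 mm over their backs; the gripper's body (75 mm by 177 mm) begins 78 mm behind the grasp point.
Start: joints at [1.129, 0.207, 1.542, -0, 1.393, -0.15], TCP at [0.165, 0.551, 0.23] pointing down, gripper open.
Joint ranges: [-2.73, 2.73], [-0.86, 2.22], [0.23, 2.46], [-1.11, 4.25], [0.08, 2.63], [-2.82, 2.82]. Speed limits (rad/s): [2.79, 2.79, 3.14, 3.14, 3.14, 3.14].

### API

Orientations are given as [roll, pitch, yaw] about the fixed x, y, z axes, in that order (R = Rz(yaw) Ry(pitch) Rx(roll)).
In Python, from workcell import ctrl, optics, job_done gives the robot as it stands.
- The arm moves only by the shell command python3 -m crank 'ROWS' [OPENING] [FORCE]. ROWS is JSON, a list of rows, each a list of 2 entries, a list of its own where there are three numbers: the shift along the tool's x, y, z in units of 25 mm (1.0 is 25 mm), then the turn about the tool's z in units of 0.12 rad (1.0 is 0.12 rad). In form: [[[tx, ty, tz], roll], ...]. A call has 1 to 20 rows; each row shifts and turns the pose as measured when the row begins, along the tool's axes as they then stand; what a row does not reach is not made up. A row lasts 1/12 s, in which the tool goes at most 41.7 mm and 7.16 degrees, less where a joint would pass 70% of its speed; a pose out of reach is approached as far as the arm can. A call with a number of a shift or a turn outside -1 to 1 is refused whole. A call with a gripper value outside its range is refused whole. OPENING is the finger opening in mm, from 0 to 94, set as the call begins (- or left out, the last holds). The fingers move at their own pace and stop on an object; FORCE is the grip in N (left out, the last holds). Time passes only in rows, so rows that do not move let the fingers close. It gives the time, the measured TCP pose, the force and the opening at its end, in the units of the state.
- ctrl.read_state(): the state, without advancing time (a new reading comes with each control period).
- optics.get_image(name): name is "scene" or "top" or "wrist"; returns a dict with "pixels" (420x560x3 uint8, red, green, blue), "mtx" (3x3 intrinsics, pixels), "T" (4x4, takes a point from camera to world coordinates); the wrist camera has in their place "T_tool_cam" (4x4, takes a point from camera to tool coordinates, whose origin is the TCP and whose axes are the flange's). Camera axes: x right, y down, z forward; pixel columns grow to the right and rows downward; lengths in m; the calibration is good to about 2 mm. A picture is of the moment at which its call begins: read the wrist's pose just before it. There is no depth.
- job_done(): hands the job in, once; it reports no verdict.
The state is a dict: "time_s": time; "q": joint angles; "qd": joint speeds; "joint_efforts": joint torques, N m; "tool_pos": TCP position; "ee_rot": TCP orientation; "ft_force": force on the tool from outside, world axes, zero at the start; "torque": the same for the moment, N m; "finger_gap": opening from 0.0 (shut) to 1.0 (fully open).
Only numpy, scipy, OpenCV 4.12 (cv2) and the standard library are available. Lean on these libraries where they do the work, as an engineer would, in place of code of your own. Each camera call takes 0.05 s, during which the arm holds its last target. There are 200 camera calls.

## Working session

There is one attempt and no reset: what is moved stays moved. The work goes in short steps, Python scripts to look and compute and a shell command to move; the robot and the scene stay as the last step left them, time stands still between calls to the robot, and variables do not carry over. Pictures are saved under pics/ and viewed, about 8 in all and at most 12, crops included, and the job is handed in when it is done.

```bash
ls; mkdir -p pics; cat > h.py <<'E'
import numpy as np,cv2
from workcell import ctrl,optics
from scipy.spatial.transform import Rotation as R
def Ttool():
    s=ctrl.read_state();T=np.eye(4);T[:3,:3]=R.from_euler('xyz',s['ee_rot']).as_matrix();T[:3,3]=s['tool_pos'];return T
def grab(n,tag):
    T=Ttool();d=optics.get_image(n)
    C=d['T'] if 'T' in d else T@d['T_tool_cam']
    np.savez(f'pics/{tag}.npz',p=d['pixels'],K=d['mtx'],C=C)
    cv2.imwrite(f'pics/{tag}.png',d['pixels'][:,:,::-1]);return d['pixels'],d['mtx'],np.array(C)
def load(tag):
    z=np.load(f'pics/{tag}.npz');return z['p'],z['K'],z['C']
def ray(K,C,uv):
    d=C[:3,:3]@np.linalg.solve(K,[uv[0],uv[1],1.]);return C[:3,3],d/np.linalg.norm(d)
def plane(K,C,uv,z):
    o,d=ray(K,C,uv);return o+d*(z-o[2])/d[2]
def tri(vs):
    A=0;b=0
    for K,C,uv in vs:
        o,d=ray(K,C,uv);P=np.eye(3)-np.outer(d,d);A=A+P;b=b+P@o
    x=np.linalg.solve(A,b);return x,[np.linalg.norm((np.eye(3)-np.outer(d,d))@(x-o)) for o,d in [ray(*v) for v in vs]]
def proj(K,C,p):
    q=K@(C[:3,:3].T@(np.array(p)-C[:3,3]));return q[:2]/q[2]
E
python3 - <<'E'
from h import *
for n in('scene','top','wrist'):
    p,K,C=grab(n,n);print(n,C.round(3).tolist(),K[0,0])
a=[cv2.imread(f'pics/{n}.png') for n in('scene','top')]
print(ctrl.tip_extent,ctrl.read_state())
E
```

```text
pics
scene [[-0.542, 0.55, -0.635, 1.123], [0.84, 0.363, -0.402, 0.293], [0.009, -0.752, -0.659, 0.701], [0.0, 0.0, 0.0, 1.0]] 524.6371403584761
top [[0.0, -0.982, 0.189, 0.414], [-1.0, -0.0, -0.001, -0.044], [0.001, -0.189, -0.982, 0.892], [0.0, 0.0, 0.0, 1.0]] 389.1534368516789
wrist [[0.286, 0.918, 0.276, 0.085], [0.958, -0.273, -0.085, 0.573], [-0.002, 0.289, -0.957, 0.384], [0.0, 0.0, 0.0, 1.0]] 302.74155250550734
0.025 {'time_s': 0.15, 'q': array([ 1.12849078e+00,  2.07233076e-01,  1.54261898e+00,  7.78106262e-06,
        1.39353647e+00, -1.50498518e-01]), 'qd': array([ 7.82491194e-04, -4.94297882e-04, -3.66697793e-03,  7.98008765e-04,
        7.92887687e-04, -8.04346570e-05]), 'joint_efforts': array([-2.78996968e-04, -3.71312428e+01, -2.81813264e+01,  6.97854557e-02,
        3.26869881e-02, -6.48689456e-05]), 'tool_pos': array([0.16516887, 0.55014786, 0.22955576]), 'ee_rot': array([-3.13981823e+00, -2.76827306e-04,  2.84978400e+00]), 'ft_force': array([ 0.7296097 , -0.21946164, -0.65173618]), 'torque': array([ 0.03408796, -0.0441586 , -0.02414697]), 'finger_gap': 1.0004885377844068}
```

View pics/scene.png

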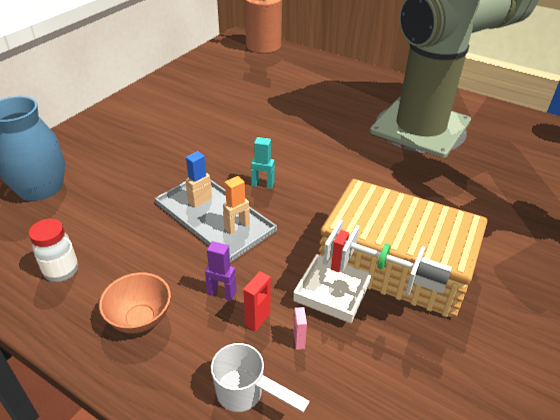

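View pics/top.png

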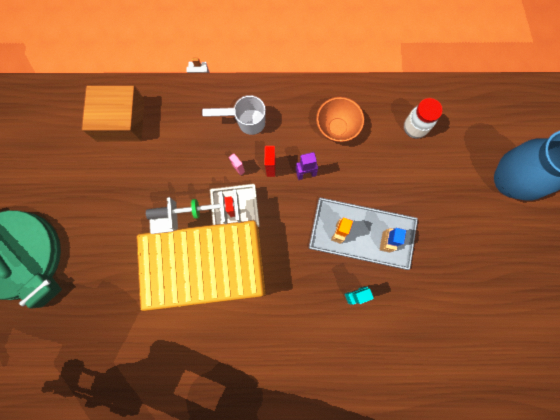

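Fork candidates, in scene and top pixels:
- orange (235,205) / (343,229): the only orange handle and it stands in the tray, so this is the one meant.
- purple (220,270) / (307,165), and turquoise (263,160) / (360,296): excluded by the task.
- blue (198,180) / (396,238): solid foot, not wanted.

Link candidates:
- red hanging on the bar (341,248) / (229,207): the smaller red one, so this is the one meant.
- larger red one standing (258,300) / (270,160).
- pink (300,328) / (237,163).

Next I'll make an enlarged crop and take the first measurements.

```bash
python3 - <<'E'
from h import *
S=load('scene');T=load('top')
def blobs(p,lo,hi,box,s=110):
    h=cv2.cvtColor(p,cv2.COLOR_RGB2HSV);m=cv2.inRange(h,(lo,s,60),(hi,255,255))
    k=np.zeros_like(m);x0,y0,x1,y1=box;k[y0:y1,x0:x1]=m[y0:y1,x0:x1]
    n,l,st,c=cv2.connectedComponentsWithStats(k);i=1+st[1:,4].argmax();return c[i],st[i],(l==i)
for nm,lo,hi,bs,bt,s in [('orange',8,18,(222,172,250,212),(330,212,358,242),200),('blue',100,125,(180,145,212,185),(383,222,410,250),150),('green',50,75,(370,235,400,275),(185,195,202,222),120)]:
    a=blobs(S[0],lo,hi,bs,s);b=blobs(T[0],lo,hi,bt,s)
    print(nm,a[0].round(1),a[1],b[0].round(1),b[1],*tri([(S[1],S[2],a[0]),(T[1],T[2],b[0])]))
# tray corners from top by hand
for uv in [(320,200),(417,215),(410,269),(309,252)]: print('tray',plane(T[1],T[2],uv,.014).round(3))
a=cv2.resize(S[0][170:320,150:490],None,fx=2.35,fy=2.35,interpolation=cv2.INTER_CUBIC)
b=cv2.resize(T[0][180:280,130:430],None,fx=2.66,fy=2.35,interpolation=cv2.INTER_CUBIC)[:, :a.shape[1]]
b=cv2.copyMakeBorder(b,0,0,0,max(0,a.shape[1]-b.shape[1]),0)
cv2.imwrite('pics/crop1.png',np.vstack([a,b])[:600,:800,::-1])
E
```

```text
orange [226. 197.] [226 196   1   3   3] [340.4 229.9] [336 219  11  17  57] [ 0.54237211 -0.17196168  0.07098821] [np.float64(0.011713813213492172), np.float64(0.011713813213492096)]
blue [195.7 165.9] [186 152  20  29 431] [397.  236.5] [389 228  17  18 237] [ 0.51968374 -0.27603113  0.08837641] [np.float64(0.0005238249859768519), np.float64(0.0005238249859767547)]
green [383.2 255.8] [378 244  12  25 156] [194.  208.2] [191 199   7  19  95] [0.57321678 0.13823322 0.12401872] [np.float64(0.0016280131324670406), np.float64(0.0016280131324670865)]
tray [ 0.615 -0.125  0.014]
tray [ 0.579 -0.347  0.014]
tray [ 0.457 -0.323  0.014]
tray [ 0.494 -0.098  0.014]
```

View pics/crop1.png

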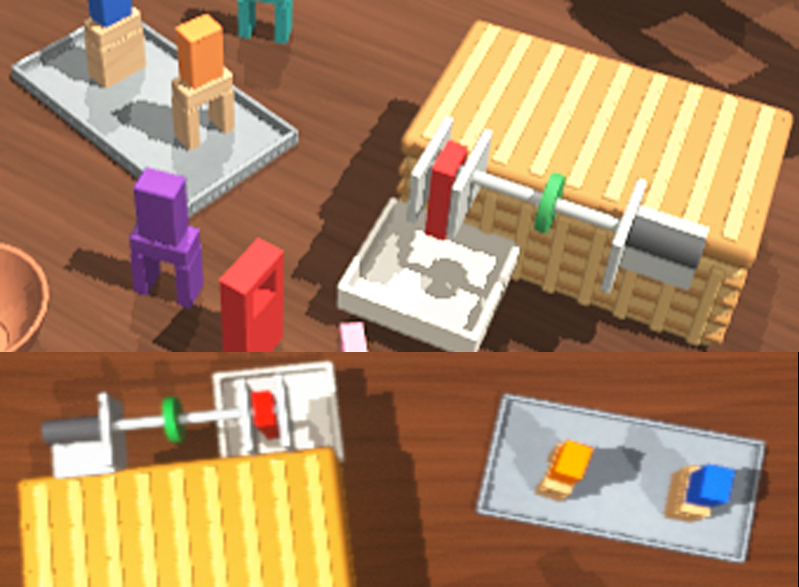

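```bash
python3 - <<'E'
from h import *
S=load('scene');T=load('top')
r=[]
for (p,K,C),(x0,y0,x1,y1) in((S,(222,172,250,212)),(T,(330,212,358,242))):
    h=cv2.cvtColor(p,cv2.COLOR_RGB2HSV);m=cv2.inRange(h,(8,190,120),(22,255,255))[y0:y1,x0:x1]
    n,l,st,c=cv2.connectedComponentsWithStats(m);i=1+st[1:,4].argmax();print(st[i],c[i]+(x0,y0),cv2.minAreaRect(np.argwhere(l==i)[:,::-1].astype(np.float32)))
    r.append((K,C,c[i]+(x0,y0)))
print(tri(r))
a,b=[plane(S[1],S[2],uv,.004) for uv in((229.6,233),(247,226))];print(a,b,np.degrees(np.arctan2(*(b-a)[1::-1])))
# bar ends at axis height .124
for uv in[(130+250/2.66,180+(412-352)/2.35),(130+118/2.66,180+(424-352)/2.35)]:print('bar',plane(T[1],T[2],uv,.124))
g=lambda uv,z:plane(T[1],T[2],uv,z)
a,b=g((130+20/2.66,180+128/2.35),.105),g((130+335/2.66,180+98/2.35),.105);print('basket',a,b,np.degrees(np.arctan2(*(a-b)[1::-1])))
E
```

```text
[ 4 17  2 14 16] [226.375 195.75 ] ((4.5, 23.5), (13.0, 1.0), 90.0)
[ 6  7 17 18 96] [342.625      228.69791667] ((13.850000381469727, 14.94999885559082), (11.700427055358887, 17.076295852661133), 18.434947967529297)
(array([ 0.54304791, -0.17385291,  0.07420278]), [np.float64(0.008902170034716798), np.float64(0.008902170034716888)])
[ 0.56568647 -0.16481855  0.004     ] [ 0.531678   -0.14837432  0.004     ] 154.19469127231298
bar [0.57808567 0.07947619 0.124     ]
bar [0.5675538  0.17898004 0.124     ]
basket [0.52181477 0.25686164 0.105     ] [0.54825657 0.01598984 0.105     ] 96.26458504621624
```

Confirmed by the crop: the orange fork stands in the tray at about (0.545,-0.163) with its tine axis near -26°, and the small red link hangs on the bar. I'll move above the fork.

```bash
python3 -m crank '[[[-0.5,-0.5,-0.8],0],[[-1,-1,-0.8],0],[[-1,-1,-0.4],0],[[-1,-1,0],0],[[-1,-1,0],0],[[-1,-1,0],0],[[-1,-1,0],0],[[-1,-1,0],0],[[-1,-1,0],0],[[-1,-1,0],0],[[-1,-1,0],0],[[-1,-1,0],0],[[-1,-1,0],0],[[-1,-1,0],0],[[-1,-1,0],0],[[-1,-1,0],0],[[-1,-1,0],0],[[-1,-1,0],0],[[-1,-1,0],0],[[-1,-1,0],0]]' 94 20
```

```text
time_s: 1.82
tool_pos: [0.5011, -0.08, 0.2783]
ee_rot: [-3.138, -0.001, 2.863]
ft_force: [0.3, -0.3, -0.4]
finger_gap: 1.001
```

```bash
python3 -m crank '[[[-0.9,-0.9,0],0.7],[[-0.9,-0.9,0],0.7],[[-0.6,-0.6,0],0],[[-0.2,-0.3,0],0],[[0,0,0],0]]' && python3 - <<'E'
from h import *
grab('wrist','w1')
print(Ttool().round(4).tolist())
E
```

```text
time_s: 2.23
tool_pos: [0.5396, -0.177, 0.2753]
ee_rot: [-3.136, -0.003, 2.678]
ft_force: [-0.5, -0.1, 1.1]
finger_gap: 0.998
[[-0.8949, 0.4463, -0.0053, 0.5394], [0.4463, 0.8949, -0.0029, -0.176], [0.0034, -0.0049, -1.0, 0.2753], [0.0, 0.0, 0.0, 1.0]]
```

View pics/w1.png

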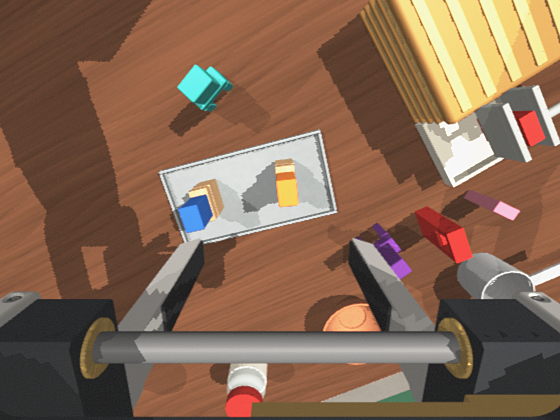

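The wrist view shows the orange handle at (288,185), nearly aligned with the image's vertical, which is tool x. I'll segment its top face and compute the offset and yaw.

```bash
cat > fk.py <<'E'
from h import *
def handle(tag,box):
    p,K,C=load(tag);x0,y0,x1,y1=box
    h=cv2.cvtColor(p,cv2.COLOR_RGB2HSV);sub=h[y0:y1,x0:x1]
    m=cv2.inRange(sub,(5,170,80),(28,255,255))
    print('side hsv/top hsv',[(int(k),int(v)) for k,v in zip(*np.unique(sub[m>0][:,2]//16*16,return_counts=True))])
    t=cv2.inRange(sub,(5,170,215),(28,255,255))
    n,l,st,c=cv2.connectedComponentsWithStats(t);i=1+st[1:,4].argmax()
    rc=cv2.minAreaRect(np.argwhere(l==i)[:,::-1].astype(np.float32)+np.float32([x0,y0]))
    bx=cv2.boxPoints(rc);print(st[i],rc)
    w=np.array([plane(K,C,u,.114) for u in bx]);return p,K,C,bx,w
E
python3 - <<'E'
from fk import *
p,K,C,bx,w=handle('w1',(265,150,310,215))
e=[w[1]-w[0],w[2]-w[1]];print([(np.linalg.norm(v).round(4),np.degrees(np.arctan2(v[1],v[0])).round(1)) for v in e],w.mean(0))
S=load('scene');T=load('top')
# height check: triangulate top-face centre with top camera
h=cv2.cvtColor(T[0],cv2.COLOR_RGB2HSV)[212:242,330:358];m=cv2.inRange(h,(8,170,215),(28,255,255));uv=np.argwhere(m)[:,::-1].mean(0)+(330,212);print(uv,m.sum()/255)
print(tri([(K,C,bx.mean(0)),(T[1],T[2],uv)]))
cr=S[0][165:240,215:255];cv2.imwrite('pics/x.png',cr)
print(cv2.cvtColor(S[0],cv2.COLOR_RGB2HSV)[185:196:5,230:244:3].tolist())
E
```

```text
side hsv/top hsv [(192, 3), (208, 107), (224, 16), (240, 28)]
[ 11  22  19  12 112] ((284.2647399902344, 176.55882263183594), (8.48874568939209, 19.160314559936523), 75.96376037597656)
[(np.float64(0.0202), np.float64(77.8)), (np.float64(0.0091), np.float64(-11.7))] [ 0.52360541 -0.1614923   0.114     ]
[344.36756757 226.11891892] 185.0
(array([ 0.53427814, -0.16486289,  0.09291333]), [np.float64(0.006963390492750355), np.float64(0.0069633904927502354)])
[[[25, 137, 255], [24, 136, 255], [17, 161, 255], [12, 182, 241], [12, 179, 245]], [[11, 186, 171], [12, 178, 245], [12, 179, 244], [12, 179, 244], [12, 180, 244]], [[11, 185, 168], [12, 178, 245], [12, 180, 244], [12, 180, 243], [12, 179, 243]]]
```

```bash
python3 - <<'E'
from h import *
p,K,C=load('w1');h=cv2.cvtColor(p,cv2.COLOR_RGB2HSV)
print([(r,*h[r,287].tolist()) for r in range(156,214,2)])
T=load('top');h=cv2.cvtColor(T[0],cv2.COLOR_RGB2HSV)
print([(r,*h[r,344].tolist()) for r in range(214,244,2)])
E
```

```text
[(156, 75, 5, 221), (158, 75, 7, 223), (160, 16, 120, 187), (162, 15, 112, 191), (164, 15, 109, 182), (166, 31, 49, 254), (168, 29, 42, 247), (170, 30, 48, 248), (172, 12, 177, 221), (174, 12, 191, 216), (176, 12, 192, 217), (178, 11, 191, 216), (180, 23, 160, 250), (182, 24, 157, 247), (184, 24, 155, 247), (186, 24, 158, 247), (188, 24, 158, 247), (190, 24, 159, 247), (192, 23, 160, 247), (194, 24, 158, 247), (196, 24, 158, 247), (198, 24, 158, 247), (200, 23, 157, 247), (202, 23, 157, 247), (204, 23, 164, 248), (206, 12, 107, 237), (208, 90, 7, 222), (210, 60, 2, 218), (212, 60, 2, 219)]
[(214, 103, 19, 215), (216, 103, 9, 209), (218, 23, 241, 254), (220, 23, 255, 255), (222, 23, 255, 255), (224, 23, 255, 255), (226, 23, 255, 255), (228, 23, 255, 255), (230, 23, 255, 255), (232, 20, 255, 254), (234, 13, 255, 204), (236, 14, 194, 219), (238, 20, 110, 248), (240, 15, 72, 170), (242, 105, 23, 158)]
```

```bash
cat > fk.py <<'E'
from h import *
def top(tag,box,s):
    p,K,C=load(tag);x0,y0,x1,y1=box
    t=cv2.inRange(cv2.cvtColor(p,cv2.COLOR_RGB2HSV)[y0:y1,x0:x1],(16,s,225),(28,255,255))
    n,l,st,c=cv2.connectedComponentsWithStats(t);i=1+st[1:,4].argmax()
    rc=cv2.minAreaRect(np.argwhere(l==i)[:,::-1].astype(np.float32)+np.float32([x0,y0]))
    print(st[i],c[i]+(x0,y0),rc);return K,C,c[i]+(x0,y0),cv2.boxPoints(rc)
E
python3 - <<'E'
from fk import *
K,C,c,bx=top('w1',(265,150,310,215),130);T=top('top',(330,212,358,242),150)
X,r=tri([(K,C,c),T[:3]]);print(X,r)
w=np.array([plane(K,C,u,.114) for u in bx]);e=[w[1]-w[0],w[2]-w[1]]
print([(np.linalg.norm(v).round(4),np.degrees(np.arctan2(v[1],v[0])).round(1)) for v in e],plane(K,C,c,.114))
M=Ttool();print('tool yaw',np.degrees(np.arctan2(M[1,0],M[0,0])),'in tool',np.linalg.inv(M)@np.append(plane(K,C,c,.114),1))
E
```

```text
[ 12  29  21  28 491] [287.10794297 192.34419552] ((287.1707458496094, 192.53659057617188), (26.061843872070312, 18.994224548339844), 83.6598129272461)
[  9   6  14  16 152] [345.01973684 225.38815789] ((344.75, 225.25001525878906), (11.067972183227539, 13.914020538330078), 18.434947967529297)
[ 0.53977471 -0.16566214  0.114184  ] [np.float64(0.0008314026127224904), np.float64(0.0008314026127225879)]
[(np.float64(0.0202), np.float64(70.1)), (np.float64(0.0289), np.float64(-19.2))] [ 0.54042566 -0.166275    0.114     ]
tool yaw 153.49484376679166 in tool [0.00283498 0.00998312 0.16122722 1.        ]
```

```bash
python3 -m crank '[[[0.1,0.4,0],-0.5],[[0,0,0.5],-0.5],[[0,0,1],0],[[0,0,1],0],[[0,0,1],0],[[0,0,0.5],0],[[0,0,0],0],[[0,0,0],0]]' 60 && python3 - <<'E'
from fk import *
grab('wrist','w2')
M=Ttool();print(M.round(4).tolist());print('offset in tool',(np.linalg.inv(M)@[.5400,-.1660,.114,1]).round(4),np.degrees(np.arctan2(M[1,0],M[0,0])))
p,K,C=load('w2');print(proj(K,C,[.54,-.166,.114]))
E
```

```text
time_s: 2.95
tool_pos: [0.5383, -0.1521, 0.1746]
ee_rot: [3.141, -0.003, 2.818]
ft_force: [-0.6, 0.2, 1.4]
finger_gap: 0.638
[[-0.9482, 0.3176, -0.003, 0.5383], [0.3176, 0.9482, 0.0015, -0.1521], [0.0033, 0.0005, -1.0, 0.1748], [0.0, 0.0, 0.0, 1.0]]
offset in tool [-0.0062 -0.0127  0.0607  1.    ] 161.4824864234941
[261.13148382 237.07301716]
```

View pics/w2.png

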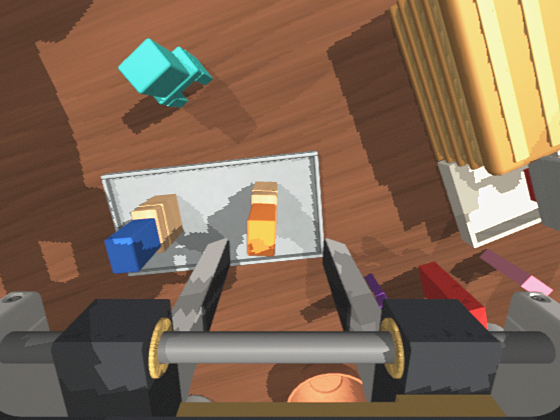

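The picture shows the handle top at (261,238), exactly where it was predicted. The tool is about 13 mm off sideways, so I'll correct that.

```bash
python3 -m crank '[[[-0.12,-0.25,0],0],[[-0.12,-0.25,0],0],[[0,0,0],0],[[0,0,0],0]]' && python3 - <<'E'
from fk import *
M=Ttool();print('offset in tool',(np.linalg.inv(M)@[.5400,-.1660,.089,1]).round(4),np.degrees(np.arctan2(M[1,0],M[0,0])))
E
```

```text
time_s: 3.33
tool_pos: [0.5427, -0.167, 0.1798]
ee_rot: [-3.141, 0.005, 2.821]
ft_force: [1.0, 0.7, 0.4]
finger_gap: 0.637
offset in tool [3.30e-03 1.00e-04 9.08e-02 1.00e+00] 161.61363905206304
```

```bash
python3 -m crank '[[[0.1,0,0.9],0],[[0,0,0.9],0],[[0,0,0.8],0],[[0,0,0.4],0],[[0,0,0],0]]' && python3 - <<'E'
from fk import *
M=Ttool();print('offset in tool',(np.linalg.inv(M)@[.5400,-.1660,.089,1]).round(4),np.degrees(np.arctan2(M[1,0],M[0,0])))
E
```

```text
time_s: 3.75
tool_pos: [0.5461, -0.1706, 0.1091]
ee_rot: [-3.139, 0.019, 2.818]
ft_force: [0.2, -0.4, 0.2]
finger_gap: 0.641
offset in tool [0.0076 0.0025 0.0199 1.    ] 161.4519036290821
```

```bash
python3 -m crank '[[[0.2,0.1,0.4],0],[[0,0,0.2],0],[[0,0,0],0],[[0,0,0],0]]' && python3 - <<'E'
from fk import *
M=Ttool();print('offset in tool',(np.linalg.inv(M)@[.5400,-.1660,.089,1]).round(4),np.degrees(np.arctan2(M[1,0],M[0,0])))
E
```

```text
time_s: 4.08
tool_pos: [0.5436, -0.1674, 0.0951]
ee_rot: [-3.139, 0.023, 2.817]
ft_force: [0.2, 1.0, 0.8]
finger_gap: 0.639
offset in tool [3.9e-03 2.0e-04 6.0e-03 1.0e+00] 161.42200466076827
```

```bash
python3 -m crank '[[[0,0,0],0],[[0,0,0],0],[[0,0,0],0],[[0,0,0],0],[[0,0,0],0],[[0,0,0],0]]' 10 30; python3 -m crank '[[[0,0,-0.4],0],[[0,0,-0.8],0],[[0,0,-1],0],[[0,0,-1],0],[[0,0,-1],0],[[0,0,0],0]]'
```

```text
time_s: 4.58
tool_pos: [0.5459, -0.1683, 0.0984]
ee_rot: [-3.138, 0.029, 2.818]
ft_force: [-0.3, 0.1, 0.3]
finger_gap: 0.253
time_s: 5.08
tool_pos: [0.5399, -0.1655, 0.2058]
ee_rot: [-3.14, 0.019, 2.818]
ft_force: [1.7, 0.0, -0.5]
finger_gap: 0.233
```

Grasped (gap 22 mm). Next I'll lift, turn and carry it towards the bar.

```bash
python3 -m crank '[[[0,0,-0.9],-0.9],[[0,0,-0.9],-0.9],[[0,0,-0.9],-0.9],[[0,0,-0.7],-0.9],[[-0.2,0.6,0],0],[[-0.2,0.9,0],0],[[-0.3,1,0],0],[[-0.3,1,0],0],[[-0.3,1,0],0],[[-0.3,1,0],0],[[-0.3,1,0],0],[[-0.3,1,0],0],[[-0.2,0.8,0],0],[[0,0.4,0],0],[[0,0,0],0],[[0,0,0],0]]' && python3 - <<'E'
from fk import *
grab('wrist','w3');grab('top','t3');grab('scene','s3')
M=Ttool();print(M.round(4).tolist())
E
```

```text
time_s: 6.42
tool_pos: [0.5638, 0.0678, 0.2758]
ee_rot: [-3.137, -0.005, -3.016]
ft_force: [0.1, -0.8, -1.9]
finger_gap: 0.238
[[-0.9923, -0.1234, -0.0035, 0.5642], [-0.1234, 0.9923, -0.0049, 0.0667], [0.004, -0.0045, -1.0, 0.2765], [0.0, 0.0, 0.0, 1.0]]
```

View pics/w3.png

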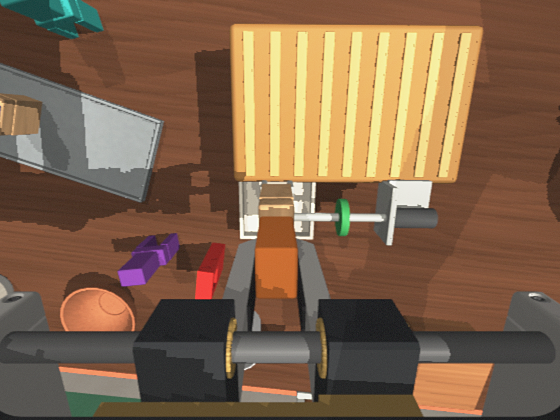

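The wrist view shows the bar from (296,216) to (385,217) with the collar at (343,217). The fork is held still at the left of it, over the dish. Now I'll measure the bar line.

```bash
python3 - <<'E'
from fk import *
p,K,C=load('w3');h=cv2.cvtColor(p,cv2.COLOR_RGB2HSV)
pts=[]
for u in list(range(322,334,2))+list(range(354,380,2)):
    col=p[208:228,u].astype(int);m=(col.min(1)>170);r=np.argwhere(m).ravel()+208
    if len(r): pts.append((u,r.mean(),len(r)))
print(pts[::3])
L=np.array([plane(K,C,q[:2],.125) for q in pts]);v=cv2.fitLine(L[:,:2].astype(np.float32),cv2.DIST_HUBER,0,.001,.001).ravel()
ang=np.degrees(np.arctan2(v[1],v[0]));print('bar ang',ang%180,'pt',v[2:])
m=cv2.inRange(h,(45,100,50),(80,255,255));m[:190]=0;m[250:]=0;m[:,:325]=0;m[:,365:]=0
ys,xs=np.nonzero(m);print('collar px',xs.min(),xs.max(),ys.min(),ys.max(),xs.mean(),ys.mean())
T=load('top');S=load('scene')
X,r=tri([(K,C,(xs.mean(),ys.mean())),(T[1],T[2],(194,208.2)),(S[1],S[2],(383.2,255.8))]);print(X,r)
u=v[:2]*np.sign(v[1]);n=X[:2]-v[2:];print('collar perp off',u[0]*n[1]-u[1]*n[0])
for x in (xs.min(),xs.max()): print(plane(K,C,(x,217),.125),plane(K,C,(x,217),.145))
# top cam collar columns
for uu in(191,197.99): print('top',plane(T[1],T[2],(uu,208),.125), plane(T[1],T[2],(uu,208),.145))
E
```

```text
[(322, np.float64(217.0), 7), (328, np.float64(217.0), 7), (356, np.float64(217.0), 7), (362, np.float64(217.0), 7), (368, np.float64(217.0), 7), (374, np.float64(217.5), 6)]
bar ang 97.184746 pt [0.57361376 0.14120276]
collar px 335 349 199 235 342.5800464037123 216.84222737819024
[0.57350766 0.13826089 0.12440536] [np.float64(0.0004265110330637998), np.float64(0.0016822594301832711), np.float64(0.001531321811007597)]
collar perp off 0.00047320613954998815
[0.57498228 0.13022984 0.125     ] [0.56886083 0.12540058 0.145     ]
[0.57306493 0.14499322 0.125     ] [0.56706873 0.13919948 0.145     ]
top [0.57277648 0.14551512 0.125     ] [0.56864911 0.14058295 0.145     ]
top [0.57278074 0.13145519 0.125     ] [0.56865326 0.12688965 0.145     ]
```

```bash
python3 - <<'E'
from fk import *
p,K,C=load('w3');h=cv2.cvtColor(p,cv2.COLOR_RGB2HSV);M=Ttool()
print([(r,*h[r,277].tolist()) for r in list(range(205,222,2))+list(range(244,304,2))])
for x0 in(0,.005,.01):
    print(x0,[proj(K,C,(M@[x0+dx,dy,dz,1])[:3]).round(1).tolist() for dx,dy,dz in((-.015,0,-.0156),(.015,0,-.0156),(.015,0,.0344),(.022,.012,.0944))])
E
```

```text
[(205, 17, 109, 239), (207, 20, 102, 249), (209, 16, 111, 167), (211, 15, 113, 170), (213, 15, 110, 172), (215, 15, 113, 172), (217, 12, 193, 145), (219, 12, 190, 146), (221, 11, 186, 147), (244, 12, 190, 146), (246, 12, 191, 147), (248, 11, 187, 194), (250, 12, 191, 206), (252, 11, 191, 203), (254, 12, 193, 202), (256, 12, 190, 205), (258, 11, 188, 206), (260, 12, 192, 205), (262, 12, 190, 205), (264, 12, 190, 203), (266, 12, 193, 201), (268, 12, 193, 202), (270, 11, 190, 204), (272, 12, 192, 202), (274, 12, 191, 202), (276, 12, 191, 203), (278, 12, 193, 202), (280, 11, 189, 202), (282, 12, 188, 203), (284, 11, 193, 202), (286, 11, 190, 201), (288, 12, 188, 156), (290, 12, 188, 159), (292, 12, 190, 157), (294, 12, 188, 159), (296, 12, 188, 159), (298, 11, 164, 132), (300, 11, 145, 118), (302, 11, 140, 124)]
0 [[276.9, 309.6], [277.1, 258.5], [276.9, 224.4], [290.9, 192.2]]
0.005 [[276.9, 301.5], [277.2, 249.5], [276.9, 217.2], [291.0, 186.4]]
0.01 [[277.0, 293.2], [277.2, 240.2], [277.0, 210.0], [291.1, 180.6]]
```

```bash
cat > off.py <<'E'
from fk import *
M=Ttool();y=np.array([np.cos(np.radians(97.2)),np.sin(np.radians(97.2)),0]);x=np.array([y[1],-y[0],0])
f=(M@[.006,0,.0944,1])[:3]-[.5741,.1335,.125]
print('fork foot in bar frame mm',[round(1000*float(f@a),1) for a in(x,y,[0,0,1])],'yaw',round(float(np.degrees(np.arctan2(M[1,0],M[0,0]))%360),1),'F',ctrl.read_state()['ft_force'].round(1),'tilt',M[:2,2].round(3))
E
python3 -m crank '[[[-0.5,0.5,0],0],[[-0.4,0.7,0],0],[[0,0.4,0],0],[[0,0,0],0],[[0,0,0],0]]' && python3 off.py
```

```text
time_s: 6.98
tool_pos: [0.5826, 0.1034, 0.2767]
ee_rot: [-3.134, -0.004, -3.027]
ft_force: [-0.8, 0.0, -1.4]
finger_gap: 0.234
fork foot in bar frame mm [-1.7, -31.5, 57.4] yaw 186.5 F [-0.8  0.  -1.4] tilt [-0.003 -0.008]
```

```bash
python3 -m crank '[[[-0.1,0.3,0],-0.1],[[0,0,0.5],0],[[0,0,0.5],0],[[0,0,0],0],[[0,0,0],0]]' && python3 off.py && python3 - <<'E'
from fk import *
grab('wrist','w4');grab('scene','s4')
a=cv2.imread('pics/w4.png')[150:330,180:440];b=cv2.imread('pics/s4.png')[140:330,290:500]
cv2.imwrite('pics/c4.png',np.hstack([cv2.resize(a,(400,400*180//260)),cv2.resize(b,(400,400*190//210))[:276]][:2]) if 0 else np.hstack([cv2.resize(a,(400,360)),cv2.resize(b,(400,360))]))
E
```

```text
time_s: 7.4
tool_pos: [0.5835, 0.1084, 0.25]
ee_rot: [-3.132, -0.003, -3.017]
ft_force: [0.6, -0.5, -1.7]
finger_gap: 0.234
fork foot in bar frame mm [-0.1, -27.0, 30.7] yaw 187.1 F [ 0.6 -0.5 -1.7] tilt [-0.002 -0.01 ]
```

View pics/c4.png

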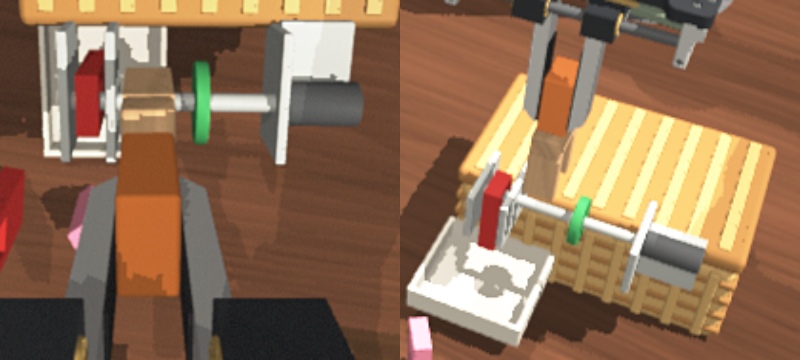

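The crop shows the foot above the bare bar between the plate and the collar, so I'll lower it.

```bash
python3 -m crank '[[[0,0.12,0.3],0],[[0,0,0.5],0],[[0,0,0.5],0],[[0,0,0.4],0],[[0,0,0],0]]' && python3 off.py
```

```text
time_s: 7.92
tool_pos: [0.5843, 0.1112, 0.2059]
ee_rot: [-3.132, 0.001, -3.017]
ft_force: [-0.7, -0.2, -2.3]
finger_gap: 0.231
fork foot in bar frame mm [1.4, -24.3, -13.5] yaw 187.1 F [-0.7 -0.2 -2.3] tilt [ 0.002 -0.009]
```

```bash
python3 -m crank '[[[0,0,0.15],0],[[0,0.2,0],0],[[0,0.2,0],0],[[0,0.2,0],0],[[0,0,0],0]]' - 60 && python3 off.py
```

```text
time_s: 8.33
tool_pos: [0.582, 0.1259, 0.2006]
ee_rot: [-3.129, -0.001, -3.017]
ft_force: [0.3, -3.1, -3.8]
finger_gap: 0.224
fork foot in bar frame mm [0.8, -9.7, -18.8] yaw 187.1 F [ 0.3 -3.1 -3.8] tilt [ 0.001 -0.013]
```

```bash
python3 -m crank '[[[0,0.3,0],0],[[0,0.3,0],0],[[0,0.3,0],0],[[0,0.2,0],0],[[0,0,0],0]]' && python3 off.py
```

```text
time_s: 8.75
tool_pos: [0.5791, 0.1499, 0.2008]
ee_rot: [-3.116, -0.001, -3.018]
ft_force: [0.0, -5.3, -3.0]
finger_gap: 0.233
fork foot in bar frame mm [1.0, 13.2, -18.6] yaw 187.1 F [ 0.  -5.3 -3. ] tilt [ 0.002 -0.026]
```

```bash
python3 -m crank '[[[0,0.2,0],0],[[0,0.1,0],0],[[0,0,0],0],[[0,0,0],0]]' && python3 off.py && python3 - <<'E'
from fk import *
grab('scene','s5');b=cv2.imread('pics/s5.png')[140:330,290:500]
cv2.imwrite('pics/c5.png',cv2.resize(b,(660,597)))
E
```

```text
time_s: 9.08
tool_pos: [0.5785, 0.1553, 0.2008]
ee_rot: [-3.11, -0.001, -3.017]
ft_force: [0.9, -5.3, -1.7]
finger_gap: 0.233
fork foot in bar frame mm [1.0, 18.1, -18.6] yaw 187.1 F [ 0.9 -5.3 -1.7] tilt [ 0.003 -0.032]
```

View pics/c5.png

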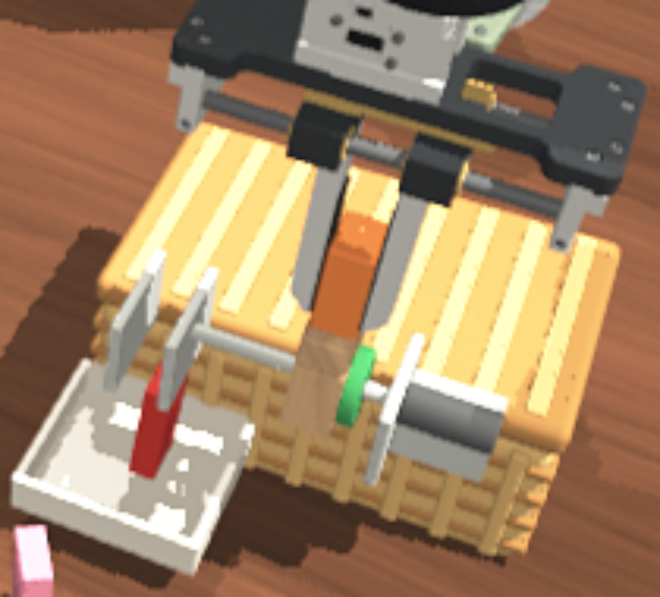

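The link is off the bar and down in the dish (crop (155,430)), and the bar end has pulled back. I'll ease back now.

```bash
python3 -m crank '[[[0,-0.3,0],0],[[0,-0.3,0],0],[[0,-0.3,0],0],[[0,-0.3,0],0],[[0,-0.25,0],0],[[0,-0.1,0],0],[[0,0,0],0]]' && python3 off.py
```

```text
time_s: 9.72
tool_pos: [0.5843, 0.1158, 0.2031]
ee_rot: [-3.119, 0.002, -3.019]
ft_force: [-1.5, 0.2, -1.3]
finger_gap: 0.229
fork foot in bar frame mm [2.1, -21.0, -16.3] yaw 187.0 F [-1.5  0.2 -1.3] tilt [ 0.005 -0.023]
```

```bash
python3 -m crank '[[[0,0,-0.5],0],[[0,0,-0.9],0],[[0,0,-1],0],[[0,0,-1],0],[[0,0,-0.4],0],[[0.1,-0.5,0],0],[[0.3,-0.9,0],0],[[0.3,-1,0],0],[[0.3,-1,0],0],[[0.3,-1,0],0],[[0.3,-1,0],0],[[0.3,-1,0],0],[[0.3,-1,0],0],[[0.3,-1,0],0],[[0.3,-1,0],0],[[0.2,-1,0],0],[[0,-0.6,0],0],[[0,-0.3,0],0],[[0,0,0],0]]' && python3 -m crank '[[[0,0,0],0.9],[[0,0,0],0.9],[[0,0,0],0.9],[[0,0,0],0.9],[[0,0,0],0],[[0,0,0],0]]' && cat > off2.py <<'E'
from fk import *
M=Ttool();f=M@[.006,0,.0944,1];t=np.array([.540,-.166,.004])
print('foot',f[:3].round(4),'to go in tool, units',(M[:3,:3].T@(t-f[:3])/.025).round(2),'yaw',np.degrees(np.arctan2(M[1,0],M[0,0]))%360,'tilt',M[:2,2].round(3),'F',ctrl.read_state()['ft_force'].round(1))
E
python3 off2.py; python3 - <<'E'
from fk import *
p,K,C=grab('wrist','w6');a=p[:,:,::-1];s=grab('scene','s6')[0][140:330,150:500,::-1]
cv2.imwrite('pics/c6.png',np.hstack([cv2.resize(a,(400,300)),cv2.resize(s,(400,300))]))
E
```

```text
time_s: 11.3
tool_pos: [0.5356, -0.184, 0.2996]
ee_rot: [-3.132, -0.007, -3.011]
ft_force: [-0.5, -0.1, -1.8]
finger_gap: 0.231
time_s: 11.8
tool_pos: [0.5335, -0.1795, 0.2955]
ee_rot: [-3.134, -0.01, 2.826]
ft_force: [-0.8, 0.2, -0.9]
finger_gap: 0.234
foot [ 0.5267 -0.178   0.2012] to go in tool, units [-0.44  0.68  7.88] yaw 161.9222694347111 tilt [-0.012 -0.004] F [-0.8  0.2 -0.9]
```

View pics/c6.png

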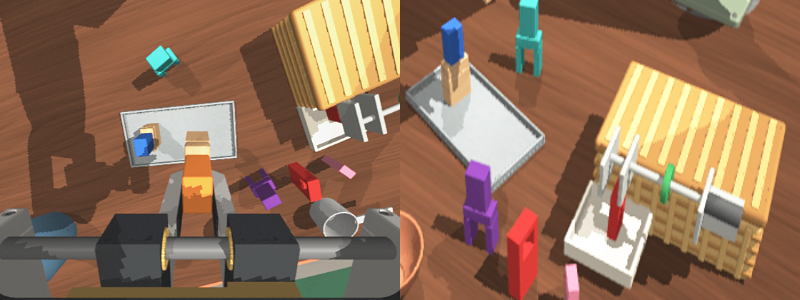

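The link lies in the dish, the bar has sprung back (collar at its first place), and the fork is over the tray. I'll lower it.

```bash
python3 -m crank '[[[-0.2,0.3,0.5],0],[[-0.2,0.3,0.8],0],[[0,0,1],0],[[0,0,1],0],[[0,0,0.9],0],[[0,0,0.8],0],[[0,0,0.3],0],[[0,0,0],0],[[0,0,0],0]]' && python3 off2.py
```

```text
time_s: 12.65
tool_pos: [0.5505, -0.1635, 0.1536]
ee_rot: [-3.137, -0.007, 2.839]
ft_force: [0.1, -1.1, -0.9]
finger_gap: 0.23
foot [ 0.544  -0.162   0.0593] to go in tool, units [ 0.09 -0.19  2.21] yaw 162.66804410178503 tilt [-0.008 -0.002] F [ 0.1 -1.1 -0.9]
```

```bash
python3 -m crank '[[[0.1,-0.2,0.6],0.1],[[0,0,0.7],0],[[0,0,0.4],0],[[0,0,0.15],0],[[0,0,0],0],[[0,0,0],0]]' && python3 off2.py
```

```text
time_s: 13.15
tool_pos: [0.5527, -0.1696, 0.1136]
ee_rot: [-3.136, 0.008, 2.829]
ft_force: [-0.4, -0.1, -1.3]
finger_gap: 0.233
foot [ 0.5475 -0.1686  0.0192] to go in tool, units [0.32 0.01 0.6 ] yaw 162.09593861523558 tilt [ 0.006 -0.008] F [-0.4 -0.1 -1.3]
```

```bash
python3 -m crank '[[[0.3,0,0.3],0],[[0,0,0.2],0],[[0,0,0],0]]' && python3 off2.py
```

```text
time_s: 13.4
tool_pos: [0.5472, -0.1681, 0.1032]
ee_rot: [-3.135, 0.014, 2.83]
ft_force: [-0.2, 0.7, -1.9]
finger_gap: 0.229
foot [ 0.5425 -0.1673  0.0087] to go in tool, units [0.11 0.02 0.19] yaw 162.12244051132168 tilt [ 0.011 -0.011] F [-0.2  0.7 -1.9]
```

```bash
python3 -m crank '[[[0,0,0.15],0],[[0,0,0],0]]' && python3 off2.py && python3 -m crank '[[[0,0,0.1],0],[[0,0,0],0]]' && python3 off2.py
```

```text
time_s: 13.57
tool_pos: [0.5471, -0.1681, 0.0994]
ee_rot: [-3.135, 0.014, 2.83]
ft_force: [0.1, 0.5, -1.6]
finger_gap: 0.231
foot [ 0.5425 -0.1672  0.0049] to go in tool, units [0.11 0.02 0.04] yaw 162.12243707595243 tilt [ 0.011 -0.011] F [ 0.1  0.5 -1.6]
time_s: 13.73
tool_pos: [0.5484, -0.1687, 0.0991]
ee_rot: [-3.134, 0.017, 2.83]
ft_force: [0.3, -0.3, -1.5]
finger_gap: 0.233
foot [ 0.544  -0.168   0.0047] to go in tool, units [0.18 0.03 0.02] yaw 162.1245572217191 tilt [ 0.014 -0.012] F [ 0.3 -0.3 -1.5]
```

```bash
python3 -m crank '[[[0,0,0.12],0],[[0,0,0],0]]' && python3 off2.py; python3 - <<'E'
from fk import *
p,K,C=grab('scene','s7');cv2.imwrite('pics/c7.png',cv2.resize(p[150:270,150:300,::-1],(700,560),interpolation=cv2.INTER_CUBIC))
E
```

```text
time_s: 13.9
tool_pos: [0.55, -0.1694, 0.0993]
ee_rot: [-3.134, 0.02, 2.83]
ft_force: [0.1, 0.4, -2.8]
finger_gap: 0.229
foot [ 0.5459 -0.1688  0.0048] to go in tool, units [0.26 0.04 0.03] yaw 162.1322027295789 tilt [ 0.017 -0.013] F [ 0.1  0.4 -2.8]
```

View pics/c7.png

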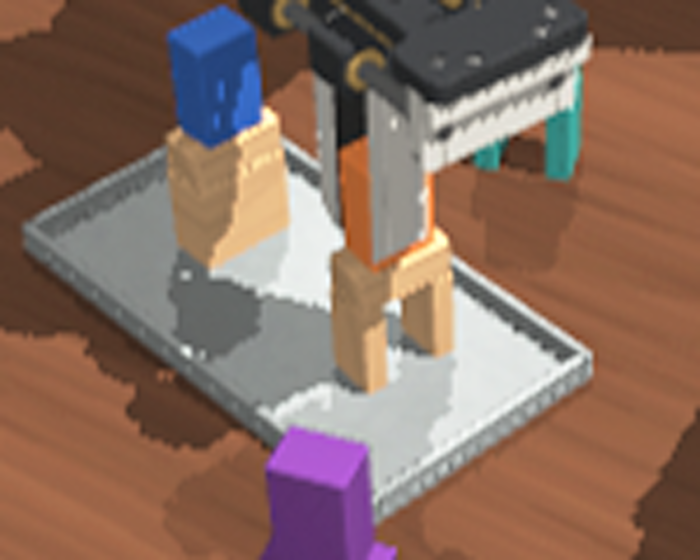

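The fork is down in the tray between the rims. I'll release it gently.

```bash
python3 -m crank '[[[0,0,0],0],[[0,0,0],0],[[0,0,0],0]]' 32 && python3 -m crank '[[[0,0,0],0],[[0,0,0],0],[[0,0,0],0],[[0,0,0],0]]' 64 && python3 -m crank '[[[0,0,-0.4],0],[[0,0,-0.8],0],[[0,0,-1],0],[[0,0,-1],0],[[0,0,-1],0],[[0,0,-1],0],[[0,0,-1],0],[[0,0,0],0],[[0,0,0],0]]' && python3 - <<'E'
from fk import *
s=grab('scene','s8')[0][140:340,150:500,::-1];w=grab('wrist','w8')[0][:,:,::-1];grab('top','t8')
cv2.imwrite('pics/c8.png',np.vstack([cv2.resize(s,(600,343)),cv2.resize(w[100:300,80:520],(600,257))]))
E
```

```text
time_s: 14.2
tool_pos: [0.551, -0.1699, 0.0993]
ee_rot: [-3.134, 0.023, 2.83]
ft_force: [0.9, 0.5, 0.1]
finger_gap: 0.341
time_s: 14.53
tool_pos: [0.5508, -0.1698, 0.0987]
ee_rot: [-3.134, 0.022, 2.83]
ft_force: [0.3, 0.7, -0.1]
finger_gap: 0.588
time_s: 15.28
tool_pos: [0.5463, -0.1668, 0.2639]
ee_rot: [-3.134, 0.02, 2.83]
ft_force: [-0.4, -0.0, 0.8]
finger_gap: 0.682
```

View pics/c8.png

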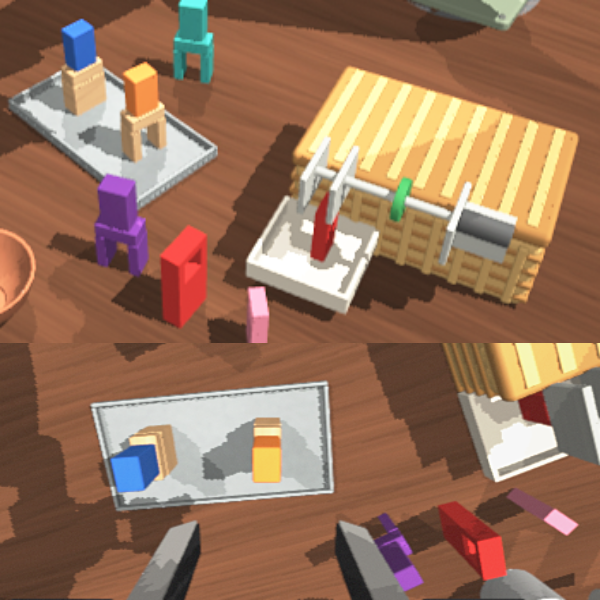

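The fork stands upright and released in the tray. The link is in the dish, leaning or standing there. The bar is back and the robot is clear of everything.

```bash
python3 -c "
from workcell import job_done
print(job_done())"
```

```text
the job is handed in; nothing more can be done
None
```

The job is done and handed in at about 15.5 s of the 51 s allowed. I took the orange fork from the tray and straddled the bar from above. I then pushed the green collar about 30 mm, by the pose readings, at about 5 N until the red link dropped into the white dish. After easing back so the bar could spring out again, I set the fork down in the tray and let go.

- **Last pictures:** the link is in the dish, standing or leaning rather than lying flat. The collar looks back at its starting place. The fork stands upright on its tines in the tray, and the open gripper is well clear at 0.26 m.
- **What disagreed:** some rows drifted by a few millimetres and the tool tilted by 1 to 2 degrees. The last small steps down onto the tray floor barely lowered the height reading. The fork's estimated height there was within 1 mm of the floor, and it stood steady after release.
- **Not checked:** I did not re-measure the fork's final position. I judged it from the last pictures.

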